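# Lay the lino block on the sheet and close the frame

## Task

On the printing board, push the big standing printing block over so that it falls with its dark carved face down on the paper and lies flat, and then push the raised wooden frame over and down until it lies flat on the paper around the block. Only push with the fingers: do not lift the block, and leave the things around the board where they stand.

Things in the scene. Friction and masses are not known exactly. Their poses are not given: they have to be found in the camera images.
- bed: fixed dark wood printing board, 310 (x) by 320 (y), 18 thick, with a sheet of paper on it; origin at the centre of its underside on the table, z up, its +y side carries the hinge of the frame
- block: big printing block, 100 wide (y), 110 tall (z), 24 thick (x), about 0.2 kg, standing loose on edge on the paper near the robot's side of the board; origin at its centre (55 above the paper while standing). Its +x axis points out of the dark carved face, which looks away from the robot across the paper; the robot's side is plain wood. Pushed near its top it tips over its lower edge and falls flat
- frame (a joint): angle of the wooden frame on its hinge: 0 flat on the paper, 1.57 upright; starts leaning back, 1.65 to 1.9. Frame 260 (along the hinge) by 271, 12 thick; its window, 210 by 210, is centred over the board's origin when shut; bars 25 wide, free end bar 36. The hinge is stiff: the frame stays at any angle and moves when its free end is pushed with 1 to 4 N
- frame_hinge (a point): middle of the frame's hinge line, fixed on the board 130 from its origin towards the board's +y and 24 above the table (mid-thickness of the frame); axes as the board's, the hinge line runs along x
- frame_end (a point): centre of the frame's free end bar (36 wide, 260 long, 12 thick), 253 from the hinge line, at mid-thickness; when the frame is shut this bar is on the board's -y side and its z axis points up
- small_block: a smaller carved wood block, 70 wide, 60 tall, 30 thick, standing on edge on the table beside the board; origin at its centre
- ink_tin: round steel ink tin, 68 diameter, 55 tall, standing beside the board; origin under its centre
- stone: flat grey pebble used as paperweight, 84 diameter, 43 high, beside the board; origin under its centre
- brush_pot: white pot, 72 diameter, 95 tall, with brushes up to 250 high, beyond the board; origin under its centre
- bottle: white plastic bottle, 60 diameter, 150 tall, beyond the board; origin under its centre
- roller: ink roller lying on the table to the left of the board (its hinge side), handle towards the robot, 90 wide drum of 40 diameter with a 160 long handle; origin on the table under the drum's centre
There are look-alikes about, which are no part of the job. Leave any red look-alike of the block alone.

How it is judged:
On the way, in this order (a step that is already met when the one before it is completed fails the run):
1. the block lies flat on the paper, carved face down, while the frame is still up (angle between block's own x axis and vertical above 2.99 rad and z of block in the frame of bed below 0.036 m and linear speed of block below 0.02 m/s and x of block in the frame of bed between -0.06 and 0.06 m and y of block in the frame of bed between -0.06 and 0.06 m and value of joint frame above 0.6 rad), for 0.2 s.
2. the frame lies flat around the block (value of joint frame below 0.04 rad), for 0.2 s.
At the end, for the whole second after the job is handed in: the block is at rest, flat on the paper (within 0.15 rad) with its carved face down and its centre within 60 mm of the board's centre along both board axes; the frame is shut (joint below 0.04 rad) and still (angle between block's own x axis and vertical above 2.99 rad and z of block in the frame of bed below 0.036 m and linear speed of block below 0.02 m/s and x of block in the frame of bed between -0.06 and 0.06 m and y of block in the frame of bed between -0.06 and 0.06 m and value of joint frame below 0.04 rad and velocity of joint frame between -0.05 and 0.05 rad/s); the robot touches nothing.
It fails at once if the block is lifted (its centre more than 20 mm above its standing height) (z of block in the frame of bed above 0.093 m).
It fails at once if a bystander (small block, tin, stone, pot, bottle, roller) is moved by more than 30 mm (distance of any of small_block, ink_tin, stone, brush_pot, bottle, roller from where it was at the start of the episode above 0.03 m).
It also fails if it takes over 64 s, if anything falls off the work surface, if the arm or the gripper's body presses on something with over 40 N, if the wrist force passes 120 N, or if a joint passes its speed limit or range.

## Robot

A 6-joint arm with a two-finger parallel gripper is mounted at the origin on the work surface. World frame = base frame: x ahead of the robot, y to its left, z up, the work surface at z = 0. Lengths are in m, angles in rad, forces in N, time in s.
With the tool pointing down it reaches from about 0.35 to 0.975 m from the base axis. Payload 7.1 kg.
Tool frame: the origin (TCP) lies at the very end of the fingers, on their centre line; the grasp point (between the pads) lies 19 mm behind it (manip.pinch_z is the z of the grasp point in the tool frame, in m); z points along the fingers, y is the line along which they close (so a half turn about z gives the same grasp; the last joint's range is limited). The gripper opens to 88 mm and grips with 3 to 60 N. Pads are 20 mm wide; open, the fingers measure 115 mm over their backs; the gripper's body (75 mm by 178 mm) begins 61 mm behind the grasp point.
Start: joints at [1.118, 0.423, 1.63, -0, 1.089, -0.019], TCP at [0.263, 0.567, 0.223] pointing down, gripper open.
Joint ranges: [-3, 3], [-0.9, 2.11], [0.09, 2.58], [-1.31, 4.45], [0.11, 2.69], [-2.54, 2.54]. Speed limits (rad/s): [2.39, 2.39, 3.01, 3.14, 3.14, 3.14].

## Interface

Orientations are given as [roll, pitch, yaw] about the fixed x, y, z axes, in that order (R = Rz(yaw) Ry(pitch) Rx(roll)).
In Python, from rig import manip gives the robot as it stands.
- The arm moves only by the shell command python3 -m inch 'ROWS' [OPENING] [FORCE]. ROWS is JSON, one flat list of numbers, 4 for each row, row after row: the shift along the tool's x, y, z in mm, then the turn about the tool's z in degrees. A call has exactly 8 rows; each row is the pose to reach, as a shift and turn from the pose commanded when the call began, along the tool's axes at that moment; what a row does not reach only later rows make up. A row lasts 1/12 s, in which the tool goes at most 41.7 mm and 7.16 degrees, less where a joint would pass 70% of its speed; a pose out of reach is approached as far as the arm can. A call with a gripper value outside its range is refused whole. OPENING is the opening, from 0 (shut) to 1 (fully open), set as the call begins (- or left out, the last holds). The fingers move at their own pace and stop on an object; FORCE is the grip in N (left out, the last holds). Time passes only in rows, so rows that repeat a pose let the fingers close, or fill a call up. It gives the time, the measured TCP pose, the force, the opening and the grip force at its end, in the units of the state.
- manip.observe(): the state, without advancing time (a new reading comes with each control period).
- manip.get_image(name): name is "scene" or "top"; returns (picture, depth): 420x560x3 uint8, red, green, blue; 420x560 float32, m along the optical axis (not along the pixel's ray), 0 where there is no reading.
- manip.calibration(name): a dict with "fovy" (degrees; the focal length in pixels is half the picture's height over the tangent of half this angle, whatever the lens; pixels are square), "cx", "cy" (the principal point, pixels), "world_from_camera" (4x4, takes a point from camera to world coordinates). Camera axes: x right, y down, z forward; pixel columns grow to the right and rows downward; lengths in m; the calibration is good to about 2 mm. A picture is of the moment at which its call begins. calibration takes no time and is no camera call.
- manip.hand_in(): hands the job in; it is judged then, once.
The state is a dict: "time_s": time; "q": joint angles; "dq": joint speeds; "joint_efforts": joint torques, N m; "ee_pos": TCP position; "eef_rot": TCP orientation; "contact_force": force on the tool from outside, world axes, zero at the start; "wrist_torque": the same for the moment, N m; "width": opening from 0.0 (shut) to 1.0 (fully open); "grasp_force": force on a finger pad.
Only numpy, scipy, OpenCV 4.12 (cv2) and the standard library are available. Lean on these libraries where they do the work, as an engineer would, in place of code of your own. Each camera call takes 0.05 s, during which the arm holds its last target. There are 200 camera calls.

## Working session

There is one attempt and no reset: what is moved stays moved. The work goes in short steps, Python scripts to look and compute and a shell command to move; the robot and the scene stay as the last step left them, time stands still between calls to the robot, and variables do not carry over. Pictures are saved under pics/ and viewed, at most 10 in all, crops included, and the job is handed in when it is done.

```bash
mkdir -p pics; ls; cat > h.py <<'E'
import numpy as np,cv2
from rig import manip
def grab(n,tag):
    p,d=manip.get_image(n); cv2.imwrite(f'pics/{tag}.png',p[:,:,::-1]); np.save(f'pics/{tag}.npy',d); return p,d
def xyz(n,tag,u,v,r=1):
    d=np.load(f'pics/{tag}.npy'); c=manip.calibration(n)
    f=210/np.tan(np.radians(c['fovy'])/2)
    w=d[v-r:v+r+1,u-r:u+r+1]; z=np.median(w[w>0])
    P=np.array([(u-c['cx'])*z/f,(v-c['cy'])*z/f,z,1]); return (np.array(c['world_from_camera'])@P)[:3].round(4)
E
python3 -c "
from h import *
a,_=grab('scene','s0');b,_=grab('top','t0')
print(manip.observe());print(manip.calibration('scene'),manip.calibration('top'))"
```

```text
pics
{'time_s': 0.1, 'q': array([ 1.11799284e+00,  4.23738027e-01,  1.63060030e+00,  2.52972624e-05,
        1.08859302e+00, -1.89997871e-02]), 'dq': array([ 4.25642825e-04, -4.00963198e-04, -2.36247609e-03, -9.16752049e-04,
       -6.33627419e-05,  6.47349590e-04]), 'joint_efforts': array([-1.43961984e-04, -5.45609021e+01, -2.74323428e+01,  6.44419785e-02,
        1.87910954e-02, -5.89376100e-05]), 'ee_pos': array([0.2624574 , 0.56667806, 0.22200113]), 'eef_rot': array([-3.14025463e+00, -4.78263707e-05,  2.70777717e+00]), 'contact_force': array([0.32318856, 0.63176269, 0.55072639]), 'wrist_torque': array([-0.00279941,  0.00630163, -0.00714022]), 'grasp_force': 0.0, 'width': 0.9989476798876882}
{'fovy': 50.4283710321384, 'cx': 274.80855605501665, 'cy': 212.661615255842, 'world_from_camera': array([[ 0.72397775,  0.53532526, -0.43506676,  1.07994992],
       [ 0.68969053, -0.54934717,  0.47174639, -0.59447893],
       [ 0.01353507, -0.64159531, -0.76692389,  1.12778117],
       [ 0.        ,  0.        ,  0.        ,  1.        ]])} {'fovy': 50.77898899746195, 'cx': 282.8608215350249, 'cy': 200.18753182593494, 'world_from_camera': array([[-7.27117684e-03, -9.83702073e-01,  1.79659016e-01,
         2.79165694e-01],
       [-9.99973413e-01,  7.25185324e-03, -7.64339354e-04,
         2.38830763e-02],
       [-5.50978612e-04, -1.79659797e-01, -9.83728648e-01,
         1.28281062e+00],
       [ 0.00000000e+00,  0.00000000e+00,  0.00000000e+00,
         1.00000000e+00]])}
```

View pics/s0.png

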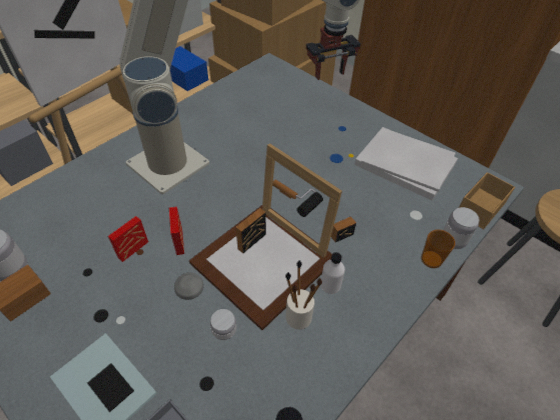

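View pics/t0.png

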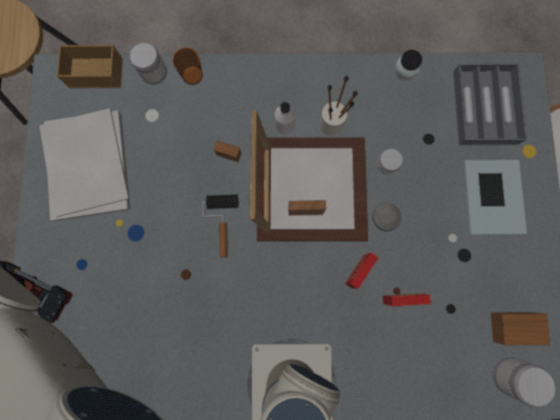

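The brown block stands on the paper (scene 252,231; top 307,208). The look-alikes are the two red blocks (top 362,270 and 410,300) and the small brown block (top 227,150). The brown one on the board fits the description. The raised frame is at top (260,170). I'll confirm this in an enlarged crop.

```bash
python3 -c "
from h import *
p=cv2.imread('pics/t0.png')[90:265,190:420]; cv2.imwrite('pics/c0.png',cv2.resize(p,None,fx=3.4,fy=3.4,interpolation=cv2.INTER_CUBIC))
for n,t,u,v in [('board nl','t0',259,238),('board nr','t0',365,238),('board fr','t0',363,141),('board fl','t0',275,141),('blk L','t0',292,208),('blk R','t0',323,208),('blk C','t0',307,208),('tin','t0',391,160),('stone','t0',387,216)]:
  print(n,xyz('top',t,u,v))
"
```

```text
board nl [0.4006 0.0919 0.0185]
board nr [ 0.3984 -0.2112  0.0187]
board fr [ 0.6877 -0.2171  0.0177]
board fl [0.6897 0.045  0.0175]
blk L [ 0.469  -0.001   0.1274]
blk R [ 0.4681 -0.0829  0.1289]
blk C [ 0.4688 -0.0408  0.1267]
tin [ 0.6186 -0.2883  0.054 ]
stone [ 0.4579 -0.2714  0.043 ]
```

View pics/c0.png

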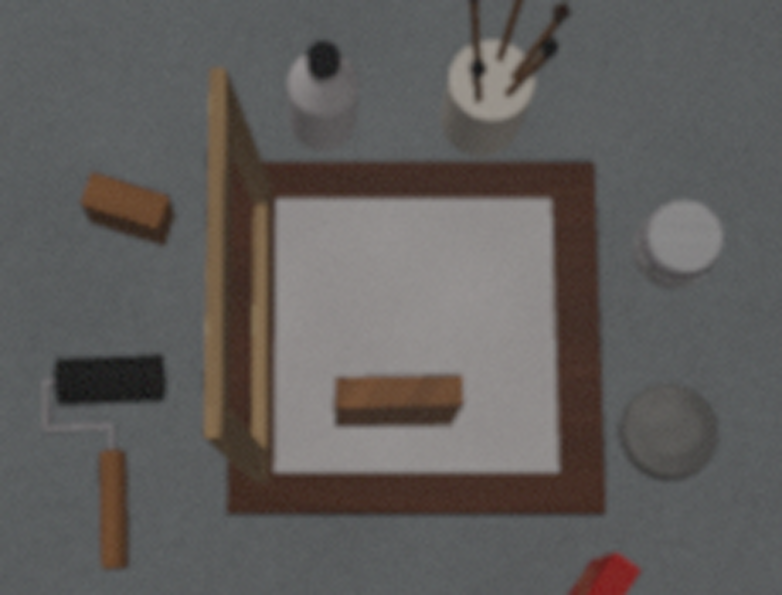

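The crop shows the brown block with plain wood top (crop 336–461, 376–407) on the paper, and the frame's free end at (218,70)–(211,438). Board corners are at (229,513), (604,513) and (594,162).

```bash
cat >> h.py <<'E'
def ray(n,u,v,z):
    c=manip.calibration(n);f=210/np.tan(np.radians(c['fovy'])/2);T=np.array(c['world_from_camera'])
    r=T[:3,:3]@[(u-c['cx'])/f,(v-c['cy'])/f,1];o=T[:3,3];return (o+r*(z-o[2])/r[2]).round(4)
E
python3 -c "
from h import *
cr=lambda x,y,z:ray('top',190+x/3.4-.35,90+y/3.4-.35,z)
for k in [(229,513,.018),(604,513,.018),(594,162,.018)]:print('board',cr(*k))
for k in [(336,376,.128),(461,376,.128),(461,404,.128),(336,406,.128)]:print('blk',cr(*k))
for k in [(211,438),(218,70),(214,250)]:
  u,v=190+k[0]/3.4,90+k[1]/3.4; 
  for du in(0,1,2):print('fr',xyz('top','t0',int(u)+du,int(v)+1,0))
"
```

```text
board [0.3935 0.0977 0.018 ]
board [ 0.3912 -0.2176  0.018 ]
board [ 0.6991 -0.2216  0.018 ]
blk [0.4898 0.0081 0.128 ]
blk [ 0.4891 -0.0894  0.128 ]
blk [ 0.467  -0.0889  0.128 ]
blk [0.4661 0.0083 0.128 ]
fr [0.4178 0.0933 0.2891]
fr [0.4181 0.0912 0.2868]
fr [0.4183 0.089  0.2855]
fr [0.6734 0.0895 0.2957]
fr [0.6728 0.0871 0.2971]
fr [0.6765 0.0853 0.2879]
fr [0.545  0.0936 0.2945]
fr [0.5452 0.0914 0.2937]
fr [0.5457 0.0892 0.2916]
```

```bash
python3 -m inch '[0,0,-40,0, -12,-15,-80,5, -25,-30,-120,10, -50,-60,-140,15, -75,-91,-140,20, -100,-121,-140,25, -125,-152,-140,30, -150,-182,-140,35]' 0 10
cat > to.py <<'E'
import sys
from h import *
from scipy.spatial.transform import Rotation as Ro
o=manip.observe();R=Ro.from_euler('xyz',o['eef_rot']).as_matrix();t=np.array(sys.argv[1:4],float)
print('t',round(o['time_s'],2),'at',o['ee_pos'].round(4),'rpy',o['eef_rot'].round(3),'F',o['contact_force'].round(1))
print('shift',(R.T@(t-o['ee_pos'])*1000).round(1),'turn',np.degrees(o['eef_rot'][2]-np.pi/2).round(1))
E
python3 to.py 0.42 -0.04 0.36
```

```text
time_s: 0.77
ee_pos: [0.322, 0.3368, 0.3626]
eef_rot: [-3.142, 0.0, 2.093]
contact_force: [0.8, -0.6, 0.1]
width: 0.431
grasp_force: 0.0
t 0.77 at [0.322  0.3368 0.3626] rpy [-3.142  0.     2.093] F [ 0.8 -0.6  0.1]
shift [-375.4 -103.1    2.7] turn 29.9
```

```bash
python3 -m inch '[-36,-10,0,5, -72,-20,0,10, -108,-30,0,15, -144,-40,0,20, -180,-50,0,25, -216,-59,0,30, -252,-69,0,30, -288,-79,0,30]' 0
python3 to.py 0.42 -0.04 0.110
```

```text
time_s: 1.43
ee_pos: [0.3984, 0.0484, 0.3627]
eef_rot: [3.141, 0.0, 1.573]
contact_force: [1.6, 0.6, -1.0]
width: 0.005
grasp_force: 0.0
t 1.43 at [0.3984 0.0484 0.3627] rpy [3.141 0.    1.573] F [ 1.6  0.6 -1. ]
shift [-88.4  21.4 252.7] turn 0.1
```

```bash
python3 -m inch '[-36,8,0,0, -68,16,0,0, -88,21,20,0, -88,21,60,0, -88,21,100,0, -88,21,140,0, -88,21,180,0, -88,21,210,0]' 0
python3 -m inch '[0,0,20,0, 0,0,35,0, 0,0,42,0, 0,0,42,0, 0,5,42,0, 0,10,42,0, 0,15,42,0, 0,20,42,0]' 0
python3 to.py 0.49 -0.04 0.110
```

```text
time_s: 2.1
ee_pos: [0.4182, -0.0377, 0.15]
eef_rot: [-3.139, -0.0, 1.573]
contact_force: [-0.5, -0.3, -0.0]
width: 0.006
grasp_force: 0.0
time_s: 2.77
ee_pos: [0.4414, -0.0378, 0.1117]
eef_rot: [3.139, 0.0, 1.573]
contact_force: [0.4, 0.3, -0.8]
width: 0.005
grasp_force: 0.0
t 2.77 at [ 0.4414 -0.0378  0.1117] rpy [3.139 0.    1.573] F [ 0.4  0.3 -0.8]
shift [-2.3 48.6  1.8] turn 0.1
```

```bash
python3 -m inch '[0,4,0,0, 0,9,0,0, 0,14,0,0, 0,19,0,0, 0,24,0,0, 0,29,0,0, 0,34,0,0, 0,38,0,0]' 0
python3 -m inch '[0,3,0,0, 0,6,0,0, 0,9,0,0, 0,9,0,0, 0,9,0,0, 0,9,0,0, 0,9,0,0, 0,9,0,0]' 0
python3 -c "
from h import *
grab('scene','s1');p=cv2.imread('pics/s1.png')[130:330,170:380]; cv2.imwrite('pics/c1.png',cv2.resize(p,None,fx=3,fy=3))"
```

```text
time_s: 3.43
ee_pos: [0.4785, -0.0376, 0.1106]
eef_rot: [3.141, 0.0, 1.573]
contact_force: [-0.3, -0.3, -0.7]
width: 0.005
grasp_force: 0.0
time_s: 4.1
ee_pos: [0.4866, -0.0376, 0.1107]
eef_rot: [-3.141, 0.0, 1.573]
contact_force: [-0.6, 0.8, 0.1]
width: 0.005
grasp_force: 0.0
```

View pics/c1.png

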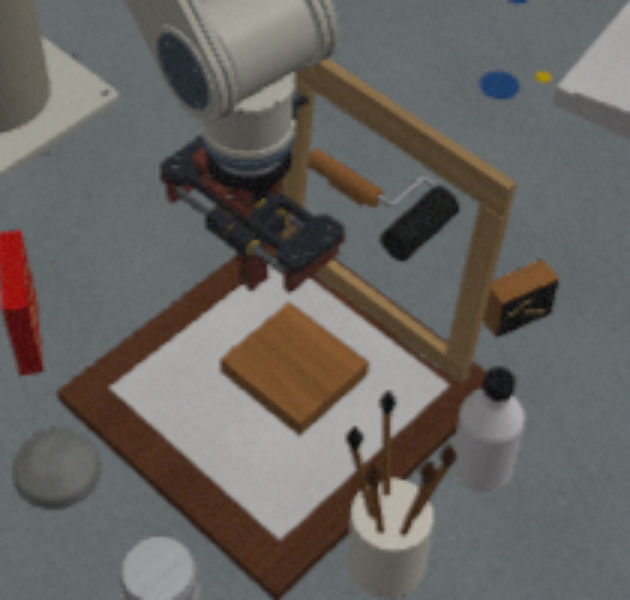

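The block lies flat, plain side up, at crop (295,363), and the frame is still up. Next I'll measure its centre and plan the lift-out.

```bash
python3 -c "
from h import *
for k in [(222,366),(290,306),(367,370),(300,423)]: print(ray('scene',170+k[0]/3,130+k[1]/3,.042))"; python3 to.py 0.546 0.17 0.38
```

```text
[ 0.5033 -0.0998  0.042 ]
[4.994e-01 1.000e-04 4.200e-02]
[ 0.609  -0.0038  0.042 ]
[ 0.6042 -0.0938  0.042 ]
t 4.15 at [ 0.4867 -0.0376  0.1107] rpy [-3.142 -0.     1.573] F [-0.2 -0.9 -0.2]
shift [ 207.4   59.8 -269.3] turn 0.1
```

Block centre is about board (7, 13) mm, which is good. Now I'll go up and over to behind the frame.

```bash
python3 -m inch '[0,0,-40,0, 0,0,-80,0, 0,10,-120,0, 0,25,-160,0, 0,40,-200,0, 0,60,-235,0, 0,60,-265,0, 0,60,-270,0]' 0
python3 -m inch '[35,0,0,0, 70,0,0,0, 105,0,0,0, 140,0,0,0, 175,0,0,0, 205,0,0,0, 215,0,0,0, 215,0,0,0]' 0
python3 to.py 0.546 0.14 0.265
python3 -c "
from h import *
print([list(map(lambda a:round(float(a),3),(t,.069-.25*np.cos(t)+.006*np.sin(t)+.01,.024+.25*np.sin(t)+.006*np.cos(t)))) for t in np.arange(1.7,-.05,-.1)])
grab('scene','s2')"
```

```text
time_s: 4.82
ee_pos: [0.5497, -0.0376, 0.3868]
eef_rot: [3.132, 0.001, 1.573]
contact_force: [0.5, 0.5, 1.5]
width: 0.005
grasp_force: 0.0
time_s: 5.48
ee_pos: [0.5455, 0.1794, 0.3796]
eef_rot: [-3.14, 0.0, 1.576]
contact_force: [-0.5, 0.4, -0.1]
width: 0.007
grasp_force: 0.0
t 5.48 at [0.5455 0.1794 0.3796] rpy [-3.14   0.     1.576] F [-0.5  0.4 -0.1]
shift [-39.4   0.4 114.7] turn 0.3
[[1.7, 0.117, 0.271], [1.6, 0.092, 0.274], [1.5, 0.067, 0.274], [1.4, 0.042, 0.271], [1.3, 0.018, 0.266], [1.2, -0.006, 0.259], [1.1, -0.029, 0.25], [1.0, -0.051, 0.238], [0.9, -0.072, 0.224], [0.8, -0.091, 0.208], [0.7, -0.108, 0.19], [0.6, -0.124, 0.17], [0.5, -0.138, 0.149], [0.4, -0.149, 0.127], [0.3, -0.158, 0.104], [0.2, -0.165, 0.08], [0.1, -0.169, 0.055], [-0.0, -0.171, 0.03]]
```

```bash
python3 -m inch '[0,0,35,0, 0,0,70,0, 0,0,100,0, -10,0,110,0, -24,0,110,0, -38,0,110,0, -50,0,109,0, -62,0,109,0]' 0
python3 to.py 0.546 -0.029 0.250
```

```text
time_s: 6.2
ee_pos: [0.5477, 0.1136, 0.274]
eef_rot: [3.138, -0.0, 1.572]
contact_force: [-0.7, -0.2, -0.1]
width: 0.005
grasp_force: 0.0
t 6.2 at [0.5477 0.1136 0.274 ] rpy [ 3.138 -0.     1.572] F [-0.7 -0.2 -0.1]
shift [-142.6   -1.9   23.9] turn 0.1
```

```bash
python3 -m inch '[-18,0,-2,0, -36,0,-3,0, -54,0,-3,0, -72,0,-1,0, -90,0,2,0, -108,0,7,0, -126,0,13,0, -144,0,20,0]' 0
python3 to.py 0.546 -0.124 0.170
python3 -c "
from h import *
grab('scene','s3');p=cv2.imread('pics/s3.png')[130:330,170:380]; cv2.imwrite('pics/c3.png',cv2.resize(p,None,fx=3,fy=3))"
```

```text
time_s: 6.87
ee_pos: [0.5473, -0.0301, 0.2534]
eef_rot: [3.139, -0.0, 1.573]
contact_force: [0.6, 2.1, -0.8]
width: 0.007
grasp_force: 0.8
t 6.87 at [ 0.5473 -0.0301  0.2534] rpy [ 3.139 -0.     1.573] F [ 0.6  2.1 -0.8]
shift [-94.   -1.7  83.4] turn 0.1
```

View pics/c3.png

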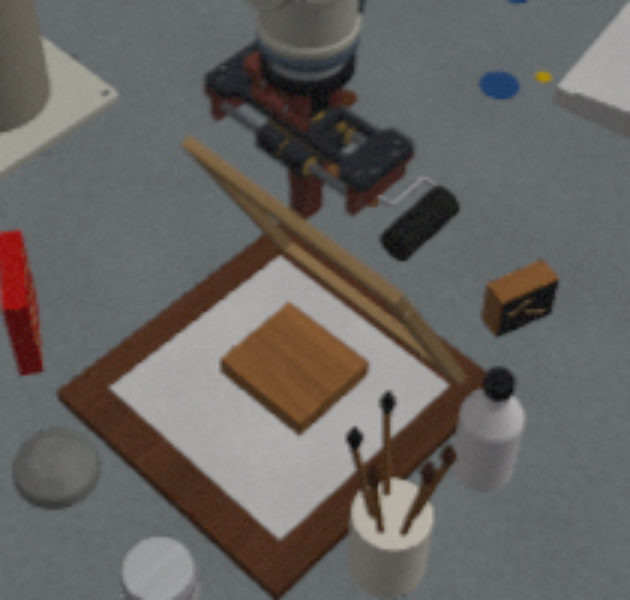

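The frame is following the fingers and the block is undisturbed. I'll continue along the arc.

```bash
python3 -m inch '[-13,0,7,0, -26,0,14,0, -40,0,24,0, -54,0,34,0, -65,0,43,0, -76,0,54,0, -87,0,67,0, -97,0,80,0]' 0
python3 -m inch '[-8,0,11,0, -14,0,21,0, -20,0,32,0, -25,0,43,0, -30,0,54,0, -34,0,66,0, -38,0,78,0, -41,0,90,0]' 0
python3 to.py 0.546 -0.171 0.030
```

```text
time_s: 7.58
ee_pos: [0.5473, -0.1266, 0.1709]
eef_rot: [3.141, 0.0, 1.574]
contact_force: [-0.1, 0.9, 1.0]
width: 0.008
grasp_force: 0.5
time_s: 8.25
ee_pos: [0.5471, -0.1667, 0.0805]
eef_rot: [3.142, -0.0, 1.573]
contact_force: [-0.0, 0.4, 0.6]
width: 0.005
grasp_force: 0.3
t 8.25 at [ 0.5471 -0.1667  0.0805] rpy [ 3.142 -0.     1.573] F [-0.   0.4  0.6]
shift [-4.3 -1.2 50.5] turn 0.2
```

```bash
python3 -m inch '[-1,0,10,0, -2,0,20,0, -3,0,30,0, -4,0,38,0, -4,0,44,0, -4,0,48,0, -4,0,50,0, -4,0,50,0]' 0
python3 to.py 0.546 -0.171 0.030
```

```text
time_s: 8.92
ee_pos: [0.547, -0.1703, 0.0314]
eef_rot: [-3.141, -0.0, 1.573]
contact_force: [-0.2, -0.1, 0.1]
width: 0.006
grasp_force: 0.0
t 8.92 at [ 0.547  -0.1703  0.0314] rpy [-3.141 -0.     1.573] F [-0.2 -0.1  0.1]
shift [-0.7 -1.   1.4] turn 0.2
```

```bash
python3 -m inch '[0,0,1,0, 0,0,2,0, 0,0,2,0, 0,0,3,0, 0,0,3,0, 0,0,3,0, 0,0,3,0, 0,0,3,0]' 0
```

```text
time_s: 9.58
ee_pos: [0.5475, -0.1705, 0.0302]
eef_rot: [3.141, 0.0, 1.573]
contact_force: [-3.8, 2.3, 13.2]
width: 0.005
grasp_force: 6.4
```

13 N of contact force at z = 0.030 means the frame is bottomed. I'll retreat upward and check.

```bash
python3 -m inch '[0,0,-10,0, 0,0,-30,0, 0,0,-65,0, 0,0,-105,0, 0,-15,-145,0, 0,-40,-185,0, 0,-70,-225,0, 0,-100,-250,0]' 0
python3 -m inch '[0,-30,0,0, 0,-60,0,0, 0,-60,0,0, 0,-60,0,0, 0,-60,0,0, 0,-60,0,0, 0,-60,0,0, 0,-60,0,0]' 0
python3 -c "
from h import *
grab('scene','s4');p=cv2.imread('pics/s4.png')[130:330,170:380]; cv2.imwrite('pics/c4.png',cv2.resize(p,None,fx=3,fy=3))
for k in [(222,366),(290,306),(367,370),(300,423)]: print(ray('scene',170+k[0]/3,130+k[1]/3,.042))"
```

```text
time_s: 10.25
ee_pos: [0.4559, -0.1708, 0.2733]
eef_rot: [3.139, 0.001, 1.574]
contact_force: [-0.2, -0.7, 0.4]
width: 0.004
grasp_force: 0.0
time_s: 10.92
ee_pos: [0.3964, -0.1708, 0.2702]
eef_rot: [-3.141, -0.0, 1.574]
contact_force: [-0.8, -0.8, -0.3]
width: 0.004
grasp_force: 0.0
[ 0.5033 -0.0998  0.042 ]
[4.994e-01 1.000e-04 4.200e-02]
[ 0.609  -0.0038  0.042 ]
[ 0.6042 -0.0938  0.042 ]
```

View pics/c4.png

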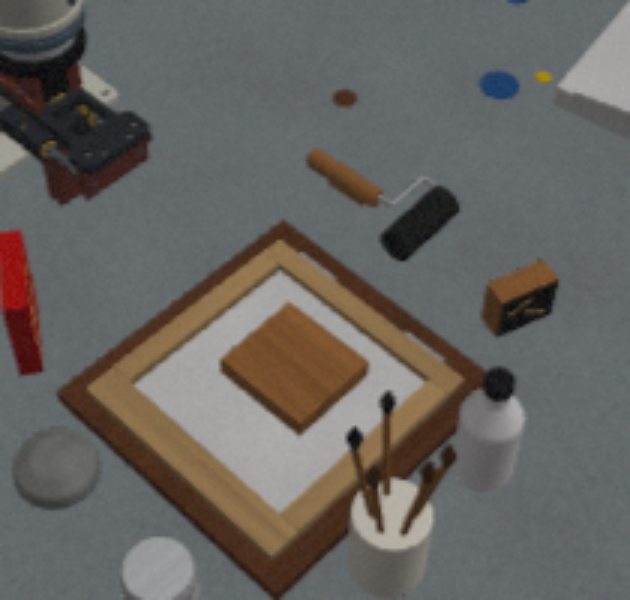

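The frame lies flat around the block, the block is unchanged at crop (295,363), and the arm is clear.

```bash
python3 -c "
from h import *
for k in [(190,465),(115,390),(275,545),(430,378)]: print(xyz('scene','s4',170+k[0]//3,130+k[1]//3))
print(manip.hand_in())"
```

```text
[ 0.5546 -0.193   0.0266]
[ 0.4404 -0.1869  0.0278]
[ 0.6692 -0.196   0.028 ]
[0.6537 0.0394 0.0284]
the job is handed in; nothing more can be done
None
```

The block lies flat on the paper with its carved face down, the frame is shut flat around it, the things around the board stand where they were, and I handed the job in at about 11 s.

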